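Put the hole saws back on their rack in order of size

ROBOT

A 6-joint arm with a two-finger parallel gripper is mounted at the origin on the work surface. World frame = base frame: x ahead of the robot, y to its left, z up, the work surface at z = 0. Lengths are in m, angles in rad, forces in N, time in s.
With the tool pointing down it reaches from about 0.275 to 1 m from the base axis. Payload 8.4 kg.
Tool frame: the origin (TCP) lies on the centre line of the jaws, within the pads' length; the fingertips stand 17 mm ahead of it and the grasp point (between the pads) lies 2 mm behind it (bot.tcp_to_tips is the y of the fingertips in the tool frame, in m); y points along the fingers, z is the direction in which the jaws open and shut, and the axes are right-handed (so a half turn about y gives the same grasp; the last joint's range is limited). The gripper opens to 85 mm and grips with 20 to 120 N. Pads are 22 mm wide; open, the fingers measure 114 mm over their backs; the gripper's body (76 mm by 85 mm) begins 54 mm behind the grasp point. The pads swing forward as they close: fully open they stand 13 mm farther back than shut.
Start: joints at [1.308, 0.353, 1.633, -0, 1.155, -0.002], TCP at [0.161, 0.604, 0.248] pointing down, gripper open.
Joint ranges: [-2.63, 2.63], [-0.92, 2.1], [0.06, 2.66], [-1.3, 4.44], [0, 2.69], [-3.02, 3.02]. Speed limits (rad/s): [2.22, 2.22, 2.79, 3.14, 3.14, 3.14].

INTERFACE

Orientations are given as a unit quaternion [x, y, z, w].
In Python, from workcell import bot, hand, kinematics, get_obs, vision, hand_in gives the robot as it stands. The module is installed in compiled form; this text tells all that it offers. Calls block until the motion is done:
- bot.reach(position, orientation): joint-space move of the TCP to a pose.
- bot.servo_line(position, ori=None, velocity=0.15): straight line of the TCP; ori=None keeps the orientation; velocity is the mean speed in m/s.
- bot.goto_joints(angles): joint-space move.
- hand.move_gripper(opening, strength=None): finger opening in m; strength is the grip in N (None keeps the last); returns when the fingers have stopped.
- bot.dwell(seconds).
- kinematics.solve_ik(position, orientation): joint angles nearest the present ones, or None.
- get_obs(): the state.
- vision.read_camera(name): name is "scene" or "side" or "wrist"; returns a dict with "frame" (420x560x3 uint8, red, green, blue), "intrinsics" (3x3 intrinsics, pixels), "view" (4x4, takes a point from world to camera coordinates). Camera axes: x right, y down, z forward; pixel columns grow to the right and rows downward; lengths in m; the calibration is good to about 2 mm. A picture is of the moment at which its call begins. There is no depth.
A pose or a line that the arm cannot do raises bot.IKError and nothing moves.
- hand_in(): hands the job in, once; it reports no verdict.
The state is a dict: "time_s": time; "joint_pos": joint angles; "joint_vel": joint speeds; "joint_efforts": joint torques, N m; "position": TCP position; "orientation": TCP orientation; "wrist_force": force on the tool from outside, world axes, zero at the start; "ft_torque": the same for the moment, N m; "gripper_width": finger opening in m.
Only numpy, scipy, OpenCV 4.12 (cv2) and the standard library are available. Lean on these libraries where they do the work, as an engineer would, in place of code of your own. Each camera call takes 0.05 s, during which the arm holds its last target. There are 200 camera calls.

TASK

Put the four red hole saws back on the rack, one over each blue peg, teeth down and sitting flat on the board with the peg in the middle, in order of size: the smallest on the peg next to the arbor, the largest at the far end. Set each one down gently, without dropping it: the teeth chip.

Things in the scene. Friction and masses are not known exactly. Their poses are not given: they have to be found in the camera images.
- saw_a: the second largest of four hole saws: a red steel cup 51 mm in outer diameter and 48 mm high, standing mouth and teeth down, closed flat bare-steel base up (black threaded hole in its middle). Wall 3 mm, so the mouth is 45 mm wide, and 42 mm deep. Loose, about 150 g. Origin: centre of the mouth, at the tips of the teeth; z up along its axis, away from the teeth.
- saw_b: the smallest of four hole saws: a red steel cup 32 mm in outer diameter and 48 mm high, standing mouth and teeth down, closed flat bare-steel base up (black threaded hole in its middle). Wall 3 mm, so the mouth is 26 mm wide, and 42 mm deep. Loose, about 80 g. Origin: centre of the mouth, at the tips of the teeth; z up along its axis, away from the teeth.
- saw_c: the largest of four hole saws: a red steel cup 64 mm in outer diameter and 48 mm high, standing mouth and teeth down, closed flat bare-steel base up (black threaded hole in its middle). Wall 3 mm, so the mouth is 58 mm wide, and 42 mm deep. Loose, about 200 g. Origin: centre of the mouth, at the tips of the teeth; z up along its axis, away from the teeth.
- saw_d: the second smallest of four hole saws: a red steel cup 41 mm in outer diameter and 48 mm high, standing mouth and teeth down, closed flat bare-steel base up (black threaded hole in its middle). Wall 3 mm, so the mouth is 35 mm wide, and 42 mm deep. Loose, about 110 g. Origin: centre of the mouth, at the tips of the teeth; z up along its axis, away from the teeth.
- peg_1: one of four like blue upright pegs fixed on the rack board, 10 mm in diameter, 20 mm high, round-edged top, in one row about 80 mm apart (68 to 92 mm). The numbers do not tell the pegs' order along the row. Origin: centre of the peg's foot, on the board's upper face; z up.
- peg_2: one of four like blue upright pegs fixed on the rack board, 10 mm in diameter, 20 mm high, round-edged top, in one row about 80 mm apart (68 to 92 mm). The numbers do not tell the pegs' order along the row. Origin: centre of the peg's foot, on the board's upper face; z up.
- peg_3: one of four like blue upright pegs fixed on the rack board, 10 mm in diameter, 20 mm high, round-edged top, in one row about 80 mm apart (68 to 92 mm). The numbers do not tell the pegs' order along the row. Origin: centre of the peg's foot, on the board's upper face; z up.
- peg_4: one of four like blue upright pegs fixed on the rack board, 10 mm in diameter, 20 mm high, round-edged top, in one row about 80 mm apart (68 to 92 mm). The numbers do not tell the pegs' order along the row. Origin: centre of the peg's foot, on the board's upper face; z up.
- rack: the hole-saw rack: a dark wooden board fixed on the bench, 84 mm (its x) by 460 mm (its y) and 18 mm thick, with a flush aluminium track along its middle in which the pegs stand. Origin: centre of its underside; y along the board and the row of pegs, z up; the upper face is at z = 18 mm. A black block stands on it at each end, 195 mm from its middle: one holds the arbor, the other three thin brass-coloured drills (38 mm above the board).
- arbor: the arbor (the shank on which the saws are mounted) fixed upright in a black block, 50 x 36 x 16 mm, at one end of the rack (either end): yellow round collar 28 mm wide with a steel hexagon shank above, top 60 mm above the board. It marks the end of the row where the smallest saw goes; the nearest peg is about 75 mm away. Origin: centre of the block's underside, on the board; z up.

How it is judged:
By the outcome, as a careful person would: the job done as asked, in the order asked, and still so for the second after the job is handed in, with the robot touching nothing.
It also fails if it takes over 96 s, if anything falls off the work surface, if the arm or the gripper's body presses on something with over 40 N, if the wrist force passes 120 N, or if a joint passes its speed limit or range.

## Working session

There is one attempt and no reset: what is moved stays moved. The work goes in short steps, each a Python script; the robot and the scene stay as the last script left them, time stands still between calls to the robot, and variables do not carry over. Pictures are saved under pics/ and viewed, about 12 in all and at most 16, crops included, and the job is handed in when it is done.

```bash
mkdir -p pics; cat > h.py <<'E'
import numpy as np, cv2
from workcell import bot, hand, kinematics, get_obs, vision, hand_in
def snap(n,f):
    c=vision.read_camera(n); cv2.imwrite('pics/'+f,c['frame'][:,:,::-1]); return c
def ray(c,uv,z):
    V=c['view'];R=V[:3,:3];t=V[:3,3];o=-R.T@t
    d=R.T@np.linalg.inv(c['intrinsics'])@np.array([uv[0],uv[1],1.])
    return o+d*(z-o[2])/d[2]
def proj(c,p):
    q=c['view']@np.append(p,1); q=c['intrinsics']@q[:3]; return q[:2]/q[2]
E
python3 - <<'E'
from h import *
for n in ("scene","side","wrist"):
    c=snap(n,n+'0.png'); np.savez(n+'0.npz',**c)
    V=c['view'];print(n,-V[:3,:3].T@V[:3,3],V[2,:3],c['intrinsics'][0])
o=get_obs();print(o)
a=cv2.imread('pics/scene0.png')
E
```

```text
scene [ 1.09207258 -0.44388481  0.70672455] [-0.57630816  0.4537314  -0.6797034 ] [495.97040528   0.         276.97283966]
side [ 0.41056072 -0.7999919   0.65992373] [ 0.12623872  0.7859306  -0.60529074] [412.95319378   0.         281.13047604]
wrist [0.09790402 0.621091   0.37400858] [ 0.25294153 -0.06755647 -0.96512005] [310.73713723   0.         281.31871517]
{'time_s': 0.15, 'joint_pos': array([ 1.30758877e+00,  3.53490953e-01,  1.63393892e+00,  9.97336313e-06,
        1.15518976e+00, -2.41902260e-03]), 'joint_vel': array([-0.00018883, -0.00125523, -0.0016729 ,  0.00047236,  0.00059047,
        0.00071319]), 'joint_efforts': array([-1.06123876e-03, -6.05637002e+01, -3.42345357e+01, -4.42707596e-05,
        6.06909991e-03,  7.45362684e-06]), 'position': array([0.16107462, 0.60354703, 0.24774338]), 'orientation': array([ 0.70146313, -0.09199429,  0.09189173, -0.7007442 ]), 'wrist_force': array([0.34637861, 0.77205823, 0.4455533 ]), 'ft_torque': array([-0.04393673,  0.00862985, -0.00036695]), 'gripper_width': 0.08563166156462185}
```

View pics/scene0.png

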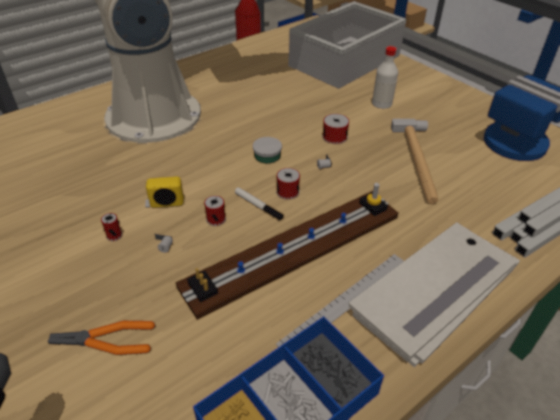

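View pics/side0.png

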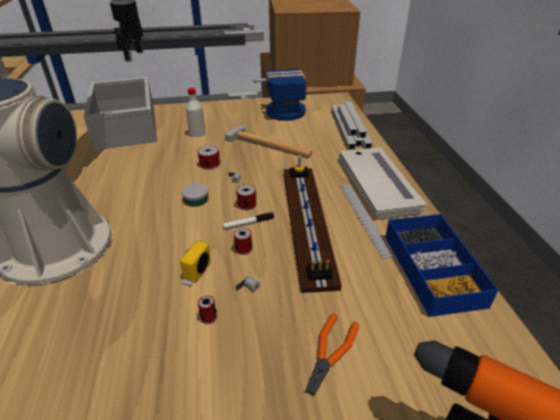

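View pics/wrist0.png

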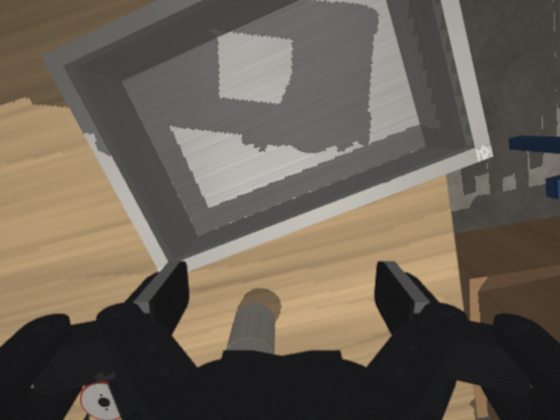

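The scene view shows the saws at (112,226) smallest, (215,210), (288,182) and (335,128), and the pegs at (241,267), (280,248), (311,233) and (343,217). The arbor is at (375,200) and the drills at (203,285). The side view agrees. The wrist view shows only the grey bin and the bottle.

```bash
cat >> h.py <<'E'
def blobs(img,kind,amin):
    h=cv2.cvtColor(img,cv2.COLOR_RGB2HSV)
    if kind=='red': m=cv2.inRange(h,(0,130,50),(6,255,255))|cv2.inRange(h,(172,130,50),(180,255,255))
    else: m=cv2.inRange(h,(105,140,60),(125,255,255))
    cs,_=cv2.findContours(m,cv2.RETR_EXTERNAL,cv2.CHAIN_APPROX_NONE)
    out=[]
    for k in cs:
        if cv2.contourArea(k)>=amin:
            out.append(k)
    return out
E
python3 - <<'E'
from h import *
def tri(a,b,pa,pb):
    A=[];y=[]
    for c,p in((a,pa),(b,pb)):
        P=c['intrinsics']@c['view'][:3]
        for i in(0,1): r=p[i]*P[2]-P[i];A.append(r[:3]);y.append(-r[3])
    return np.linalg.lstsq(np.array(A),np.array(y),rcond=None)[0]
C={n:np.load(n+'0.npz') for n in('scene','side')}; C={n:dict(v) for n,v in C.items()}
for n,c in C.items():
    for kind,z,am in(('red',.024,60),('blue',.028,8)):
        for k in blobs(c['frame'],kind,am):
            x,y,w,h=cv2.boundingRect(k)
            if h>80 or w>80: continue
            p=(x+w/2-.5,y+h/2-.5)
            P=ray(c,p,z); print(n,kind,p,w,h,P.round(4)[:2], 'w', round(w/c['intrinsics'][0,0]*(c['view']@np.append(P,1))[2],4))
c=C['scene']
print('arbor',ray(c,(375,203),.034),'drill',ray(c,(203,287),.03))
E
```

```text
scene red (111.5, 229.0) 18 21 [ 0.3554 -0.2739] w 0.035
scene red (215.0, 214.0) 19 21 [ 0.4433 -0.0917] w 0.0382
scene red (287.5, 187.5) 22 20 [0.4687 0.0753] w 0.047
scene red (335.5, 132.5) 24 20 [0.3787 0.2991] w 0.0587
scene red (390.5, 50.5) 10 10 [0.1511 0.7452] w 0.0312
scene red (247.5, 19.0) 26 39 [-0.3236  0.5375] w 0.0904
scene blue (240.5, 266.5) 6 10 [ 0.5915 -0.1328] w 0.0108
scene blue (280.0, 248.0) 5 9 [ 0.5997 -0.0488] w 0.0093
scene blue (311.0, 233.0) 5 9 [0.6055 0.0226] w 0.0096
scene blue (342.0, 217.5) 5 8 [0.6107 0.0995] w 0.0099
scene blue (517.0, 147.5) 61 24 [0.6897 0.5875] w 0.1428
scene blue (525.0, 111.0) 61 51 [0.611  0.7482] w 0.1574
scene blue (543.0, 82.5) 33 16 [0.5577 0.9244] w 0.0925
scene blue (291.0, 19.5) 25 10 [-0.2198  0.6479] w 0.0863
scene blue (526.5, 12.5) 12 6 [0.2444 1.35  ] w 0.0427
side red (207.0, 312.0) 17 21 [ 0.3505 -0.2788] w 0.0324
side red (243.0, 244.0) 17 19 [ 0.435 -0.099] w 0.0387
side red (246.0, 200.0) 19 17 [0.4576 0.0684] w 0.0494
side red (208.5, 160.0) 20 17 [0.366  0.2882] w 0.0598
side blue (314.5, 246.0) 4 9 [ 0.5927 -0.1363] w 0.009
side blue (309.5, 222.5) 4 8 [ 0.5994 -0.0534] w 0.0096
side blue (305.5, 204.5) 4 8 [0.6049 0.0187] w 0.0102
side blue (288.5, 114.5) 24 6 [0.6557 0.5527] w 0.0858
side blue (301.0, 107.0) 5 9 [0.7127 0.6088] w 0.0185
side blue (287.0, 83.5) 35 14 [0.7022 0.8502] w 0.1455
arbor [0.62512537 0.17729427 0.034     ] drill [ 0.59129835 -0.21122475  0.03      ]
```

```bash
cat >> h.py <<'E'
from scipy.spatial.transform import Rotation as Ro
def ori(ang):   # tool y down, z (jaws) in plan direction ang
    z=np.array([np.cos(ang),np.sin(ang),0]);y=np.array([0,0,-1.]);x=np.cross(y,z)
    return Ro.from_matrix(np.array([x,y,z]).T).as_quat()
E
python3 - <<'E'
from h import *
print(Ro.from_quat(get_obs()['orientation']).as_matrix().round(2))
A=np.arctan2(-.082,.997)
q0=get_obs()['joint_pos']
best=min((kinematics.solve_ik([.602,-.016,.25],ori(A+k)) for k in(0,np.pi)),key=lambda q:abs(q[5]))
print(best,[kinematics.solve_ik([.602,-.016,.25],ori(A+k))[5] for k in(0,np.pi)])
k=0 if abs(kinematics.solve_ik([.602,-.016,.25],ori(A))[5])<1.6 else np.pi
print('k',k)
bot.reach([.602,-.016,.25],ori(A+k)); c=snap('wrist','pegs.png');np.savez('pegs.npz',**c)
for kk in blobs(c['frame'],'blue',15): x,y,w,h=cv2.boundingRect(kk);p=(x+w/2-.5,y+h/2-.5);print(p,w,h,ray(c,p,.03).round(4))
bot.reach([.372,.30,.20],ori(A+k)); c=snap('wrist','sc.png');np.savez('sc.npz',**c)
for kk in blobs(c['frame'],'red',100): x,y,w,h=cv2.boundingRect(kk);p=(x+w/2-.5,y+h/2-.5);print(p,w,h,ray(c,p,.048).round(4))
print(get_obs()['time_s'],get_obs()['position'])
E
```

```text
[[ 0.97 -0.    0.26]
 [-0.26 -0.    0.97]
 [-0.   -1.   -0.  ]]Traceback (most recent call last):
  File "<stdin>", line 5, in <module>
  File "<stdin>", line 5, in <lambda>
TypeError: 'NoneType' object is not subscriptable
```

```bash

python3 - <<'E'
from h import *
A=np.arctan2(-.082,.997)
bot.reach([.602,-.016,.25],ori(A)); c=snap('wrist','pegs.png');np.savez('pegs.npz',**c)
print(get_obs()['joint_pos'].round(2))
for kk in blobs(c['frame'],'blue',15): x,y,w,h=cv2.boundingRect(kk);p=(x+w/2-.5,y+h/2-.5);print(p,w,h,ray(c,p,.03).round(4))
bot.reach([.372,.30,.20],ori(A)); c=snap('wrist','sc.png');np.savez('sc.npz',**c)
for kk in blobs(c['frame'],'red',100): x,y,w,h=cv2.boundingRect(kk);p=(x+w/2-.5,y+h/2-.5);print(p,w,h,ray(c,p,.048).round(4))
print(get_obs()['time_s'],get_obs()['position'],get_obs()['joint_pos'].round(2))
E
```

```text
[-0.03  0.32  1.68  0.    1.14  0.05]
(470.5, 408.0) 56 23 [ 0.8403 -0.3418  0.03  ]
(282.0, 283.0) 9 15 [ 0.5944 -0.1301  0.03  ]
(490.0, 282.5) 139 98 [ 0.8491 -0.1498  0.03  ]
(282.0, 218.0) 9 13 [ 0.601  -0.0473  0.03  ]
(282.5, 155.5) 10 12 [0.6073 0.0239 0.03  ]
(282.5, 80.5) 12 14 [0.6133 0.1001 0.03  ]
(363.0, 354.0) 33 23 [0.4466 0.1309 0.048 ]
(274.0, 190.5) 69 70 [0.3681 0.3135 0.048 ]
4.4 [0.37289585 0.29970894 0.20020377] [ 0.67  0.18  1.99 -0.    0.97  0.76]
```

View pics/pegs.png

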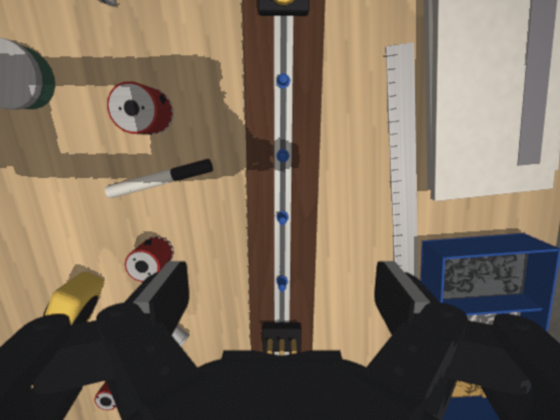

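View pics/sc.png

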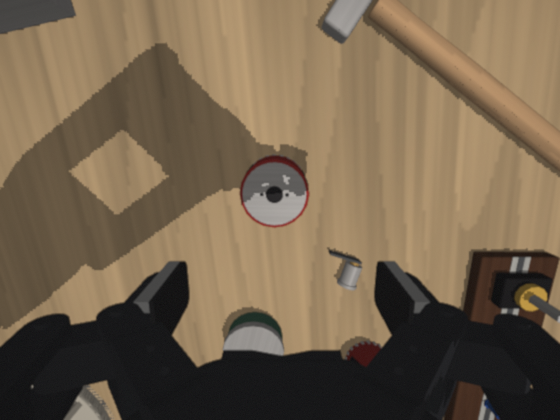

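```bash
cat >> h.py <<'E'
import json
A=np.arctan2(-.0189,.2302); Q=ori(A); B=np.array([np.cos(A),np.sin(A)]); R=np.array([-B[1],B[0]])
def near(c,cands,xy,z): 
    return min(cands,key=lambda p:np.hypot(*(ray(c,p,z)[:2]-xy)))
def ctr(k): x,y,w,h=cv2.boundingRect(k); return (x+w/2-.5,y+h/2-.5),w,h
def saw_at(c,xy,dia):
    k=min(blobs(c['frame'],'red',100),key=lambda k:np.hypot(*(ray(c,ctr(k)[0],.048)[:2]-xy)))
    x,y,w,h=cv2.boundingRect(k); v=c['frame'][y:y+h,x:x+w].max(axis=2); m=(v<45).astype(np.uint8)
    n,l,s,ce=cv2.connectedComponentsWithStats(m)
    i=min((i for i in range(1,n) if s[i,4]>12),key=lambda i:np.hypot(ce[i,0]-w/2,ce[i,1]-h/2))
    p=ce[i]+[x,y]; P=ray(c,p,.048)
    print('saw hole px',p.round(1),'area',s[i,4],'bbox',w,h,'bbox ctr',ray(c,ctr(k)[0],.048)[:2].round(4),'hole',P[:2].round(4),'width mm',w/c['intrinsics'][0,0]*(c['view']@np.append(P,1))[2]*1e3)
    return P[:2]
def look_saw(xy,dia,f,off=.05):
    xy=np.array(xy); t=xy-off*R; bot.reach([*t,.20],Q); return saw_at(snap('wrist',f),xy,dia)
def look_peg(xy,f,off=.05):
    xy=np.array(xy); t=xy-off*R; bot.reach([*t,.20],Q); c=snap('wrist',f)
    k=min(blobs(c['frame'],'blue',15),key=lambda k:np.hypot(*(ray(c,ctr(k)[0],.037)[:2]-xy)))
    p,w,h=ctr(k); P=ray(c,p,.037)[:2]; print('peg px',p,w,h,P.round(4)); return P
G=.032
def pick(s,op,dia):
    hand.move_gripper(op,40)
    bot.reach([*s,.12],Q); bot.servo_line([*s,G],velocity=.12)
    hand.move_gripper(0.,40); print('width',get_obs()['gripper_width'])
    bot.servo_line([*s,.15],velocity=.2); print('lifted width',get_obs()['gripper_width'],'F',get_obs()['wrist_force'].round(2))
def place(t):
    bot.reach([*t,.15],Q); bot.servo_line([*t,G+.018+.008],velocity=.12); bot.dwell(.15)
    f0=get_obs()['wrist_force'][2]; z=G+.018+.008
    while z>G+.018-.003:
        z-=.001; bot.servo_line([*t,z],velocity=.02); f=get_obs()['wrist_force'][2]-f0
        if f>2.5: break
    print('contact dz mm',(z-G-.018)*1e3,'df',round(f,2),'pos',get_obs()['position'].round(4))
def release(t,op):
    hand.move_gripper(op); bot.servo_line([*t,.15],velocity=.2)
E
python3 - <<'E'
from h import *
s=look_saw([.368,.3095],.064,'c1.png')
pick(s,.085,.064)
p=look_peg([.593,-.133],'p4.png')
json.dump(p.tolist(),open('p4.json','w'))
print(get_obs()['time_s'])
E
```

```text
saw hole px [276.9 147.8] area 60 bbox 72 73 bbox ctr [0.3679 0.3117] hole [0.3654 0.3095] width mm 63.198003281719096
width 0.062379266858713776
lifted width 0.06244482562093763 F [-0.01  0.6  -1.5 ]
peg px (282.0, 148.0) 13 15 [ 0.5943 -0.1314]
9.4
```

View pics/p4.png

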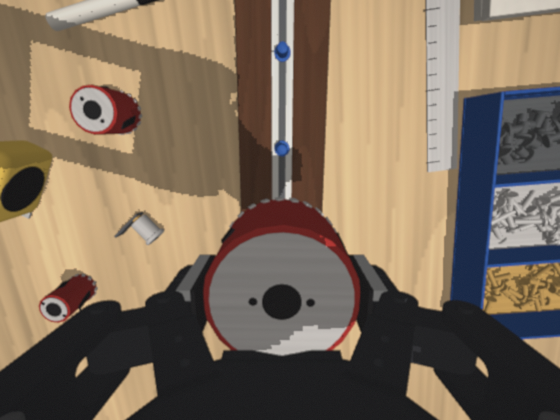

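Peg 4 is at (282,148). The saw is held squarely, with its hole at (282,301). I'll place it using the in-grip check, then look again.

```bash
cat >> h.py <<'E'
def ingrip():
    c=vision.read_camera('wrist'); v=c['frame'].max(axis=2); o=get_obs()['position']
    m=(v[255:350,255:310]<45).astype(np.uint8); n,l,s,ce=cv2.connectedComponentsWithStats(m)
    i=min(range(1,n),key=lambda i:(s[i,4]<100)*1e3+np.hypot(*(ce[i]-[27,46])))
    P=ray(c,ce[i]+[255,255],o[2]-G+.048)[:2]-o[:2]; print('ingrip',ce[i]+[255,255],s[i,4],'B,R',(P@B).round(4),(P@R).round(4))
E
python3 - <<'E'
from h import *
ingrip()
p=np.array(json.load(open('p4.json')))
place(p); release(p,.085)
t=p-.05*R; bot.reach([*t,.20],Q); m=saw_at(snap('wrist','c2.png'),p,.064) if 0 else None
c=snap('wrist','c2.png'); print(saw_at.__name__)
k=min(blobs(c['frame'],'red',100),key=lambda k:np.hypot(*(ray(c,ctr(k)[0],.066)[:2]-p)))
print(ctr(k),ray(c,ctr(k)[0],.066).round(4),p,get_obs()['time_s'])
E
```

```text
ingrip [281.33399015 301.50640394] 1015 B,R 0.0008 0.0007
contact dz mm 0.9999999999999974 df 6.22 pos [ 0.5944 -0.1314  0.0513]
saw_at
((282.0, 147.5), 79, 78) [ 0.5953 -0.1295  0.066 ] [ 0.59429609 -0.13136916] 14.0917
```

View pics/c2.png

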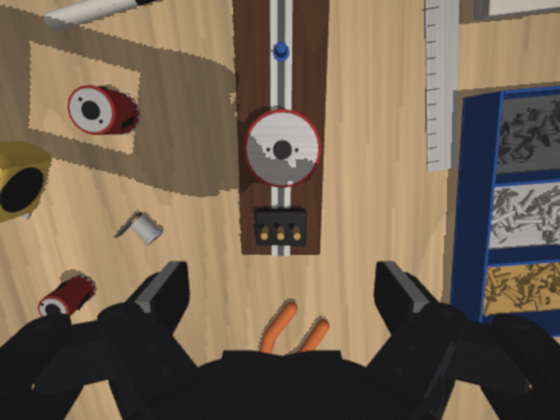

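Saw_c sits at (282,147.5), over the pixel where its peg was. Next is saw_a.

```bash
sed -i 's/z-=.001;/z-=.0005;/' h.py
cat >> h.py <<'E'
def cycle(name,xy,dia,op,peg):
    s=look_saw(xy,dia,name+'1.png'); assert np.hypot(*(s-xy))<.015,s
    pick(s,op,dia); assert abs(get_obs()['gripper_width']-dia)<.005
    p=look_peg(peg,name+'p.png'); ingrip(); assert np.hypot(*(p-peg))<.01,p
    place(p); release(p,op)
    bot.reach([*(p-.05*R),.20],Q); c=snap('wrist',name+'2.png')
    k=min(blobs(c['frame'],'red',100),key=lambda k:np.hypot(*(ray(c,ctr(k)[0],.066)[:2]-p)))
    print('after',ctr(k),ray(c,ctr(k)[0],.066).round(4),'peg',p.round(4),'t',get_obs()['time_s'])
E
python3 - <<'E'
from h import *
c=dict(np.load('pegs.npz'))
P={n:ray(c,u,.048)[:2] for n,u in dict(a=(131,108),d=(142,266),b=(105,402)).items()}; print(P)
json.dump({n:v.tolist() for n,v in P.items()},open('saws.json','w'))
cycle('a',P['a'],.051,.072,np.array([.601,-.049]))
E
```

```text
{'a': array([0.45961249, 0.08422673]), 'd': array([ 0.43680698, -0.08640138]), 'b': array([ 0.35052527, -0.27333298])}
saw hole px [278.6 155.1] area 22 bbox 57 58 bbox ctr [0.4604 0.0856] hole [0.4587 0.0791] width mm 50.34486438721179
width 0.049474633533006816
lifted width 0.04978164845022467 F [-0.05  0.26 -1.93]
peg px (283.0, 148.5) 13 14 [ 0.6014 -0.0478]
ingrip [281.3029722  291.15052733] 1043 B,R 0.0007 0.0052
contact dz mm 0.499999999999997 df 5.86 pos [ 0.6015 -0.0479  0.051 ]
after ((281.5, 142.0), 64, 63) [ 0.6025 -0.0416  0.066 ] peg [ 0.6014 -0.0478] t 25.5
```

View pics/a2.png

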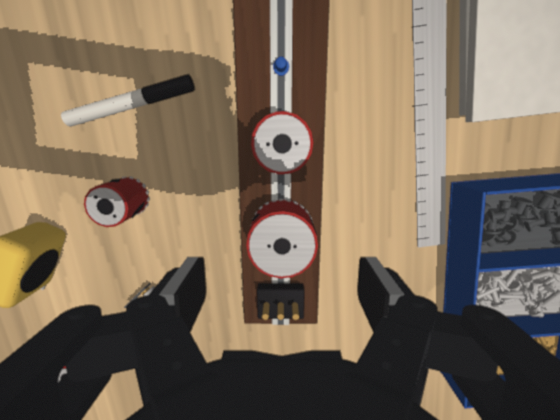

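Saw_a is about 5 mm off along the row, at row 142 against the peg's 148.5. The hole detector picked a small pin hole, and the in-grip check agrees on the offset. I'll lift it a few mm, shift it and set it down again. From now on the in-grip offset corrects the placing.

```bash
sed -i "s/print('ingrip'/r=P@R; print('ingrip'/; s/(P@R).round(4))/(P@R).round(4)); return r/; s/ingrip(); assert np.hypot(\*(p-peg))<.01,p/g=ingrip(); assert abs(g)<.01 and np.hypot(*(p-peg))<.01; p0=p; p=p-g*R/; s/P=ray(c,p,.048)$/P=ray(c,ctr(k)[0],.048)/; s/'peg',p.round(4),'t'/'peg',p0.round(4),'t'/" h.py; grep -n "P=ray(c,ctr(k)\[0\],.048)\|g=ingrip\|return r$" h.py
python3 - <<'E'
from h import *
p=np.array([.6014,-.0478]); s=p+.0046*R
bot.reach([*s,.14],Q); bot.servo_line([*s,G+.018],velocity=.12); hand.move_gripper(0.,40)
bot.servo_line([*s,G+.023],velocity=.05)
t=p-.0002*R; bot.servo_line([*t,G+.023],velocity=.05)
z=G+.023; bot.dwell(.15); f0=get_obs()['wrist_force'][2]
while z>G+.015:
    z-=.0005; bot.servo_line([*t,z],velocity=.02); f=get_obs()['wrist_force'][2]-f0
    if f>2.5: break
print((z-G-.018)*1e3,f,get_obs()['position']); release(t,.072)
bot.reach([*(p-.05*R),.20],Q); c=snap('wrist','a3.png')
k=min(blobs(c['frame'],'red',100),key=lambda k:np.hypot(*(ray(c,ctr(k)[0],.066)[:2]-p)))
print('after',ctr(k),ray(c,ctr(k)[0],.066).round(4),get_obs()['time_s'])
E
```

```text
35:    p=ce[i]+[x,y]; P=ray(c,ctr(k)[0],.048)
63:    P=ray(c,ce[i]+[255,255],o[2]-G+.048)[:2]-o[:2]; r=P@R; print('ingrip',ce[i]+[255,255],s[i,4],'B,R',(P@B).round(4),(P@R).round(4)); return r
67:    p=look_peg(peg,name+'p.png'); g=ingrip(); assert abs(g)<.01 and np.hypot(*(p-peg))<.01; p0=p; p=p-g*R
0.499999999999997 8.941891109140073 [ 0.60145675 -0.04802348  0.05111363]
after ((282.0, 148.5), 63, 62) [ 0.6024 -0.0468  0.066 ] 31.475
```

```bash
python3 - <<'E'
from h import *
P=json.load(open('saws.json'))
cycle('d',np.array(P['d']),.041,.060,np.array([.607,.023]))
E
```

```text
saw hole px [276.4 155.4] area 16 bbox 46 46 bbox ctr [ 0.4365 -0.0853] hole [ 0.4365 -0.0853] width mm 40.358515174539434
width 0.04023320591439906
lifted width 0.04021944661377386 F [ 0.53 -0.56 -1.52]
peg px (283.0, 147.0) 13 15 [0.6072 0.0243]
ingrip [281.30287984 304.44985104] 1007 B,R 0.0008 -0.0003
contact dz mm 0.499999999999997 df 7.24 pos [0.6073 0.0247 0.0511]
after ((281.5, 149.5), 50, 50) [0.6078 0.0248 0.066 ] peg [0.6072 0.0243] t 42.3917
```

View pics/d2.png

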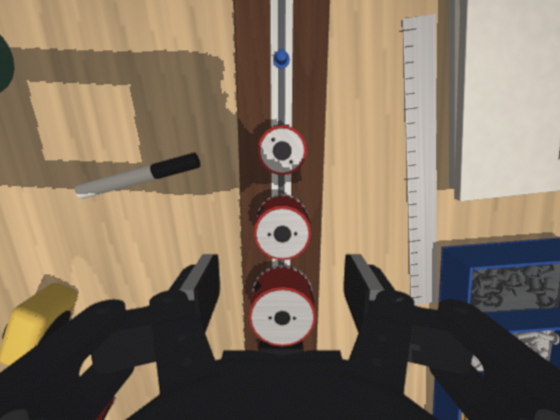

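Saw_d sits at (281.5,149.5) and the free peg is at (281,58). Next is saw_b.

```bash
python3 - <<'E'
from h import *
P=json.load(open('saws.json'))
cycle('b',np.array(P['b']),.032,.052,np.array([.613,.099]))
bot.reach([.45,-.15,.30],Q)
c=snap('scene','end.png');snap('side','end_side.png'); print(get_obs()['time_s'])
x=cv2.resize(c['frame'][170:320,160:420,::-1],None,fx=3,fy=3,interpolation=cv2.INTER_CUBIC); cv2.imwrite('pics/endc.png',x)
E
```

```text
Traceback (most recent call last):
  File "h.py", line 65, in cycle
    s=look_saw(xy,dia,name+'1.png'); assert np.hypot(*(s-xy))<.015,s
  File "h.py", line 39, in look_saw
    xy=np.array(xy); t=xy-off*R; bot.reach([*t,.20],Q); return saw_at(snap('wrist',f),xy,dia)
                                                               ~~~~~~^^^^^^^^^^^^^^^^^^^^^^^^
  File "h.py", line 34, in saw_at
    i=min((i for i in range(1,n) if s[i,4]>12),key=lambda i:np.hypot(ce[i,0]-w/2,ce[i,1]-h/2))
ValueError: min() iterable argument is empty
```

The hole search found no blob. It is no longer needed, so I'll use the red outline alone.

```bash
python3 - <<'E'
s=open('h.py').read()
i=s.index("    x,y,w,h=cv2.boundingRect(k); v=c['frame'][y:y+h"); j=s.index("def look_saw")
s=s[:i]+"    p,w,h=ctr(k); P=ray(c,p,.048); print('saw px',p,w,h,P.round(4)); return P[:2]\n"+s[j:]
open('h.py','w').write(s)
E
python3 - <<'E'
from h import *
P=json.load(open('saws.json'))
cycle('b',np.array(P['b']),.032,.052,np.array([.613,.099]))
bot.reach([.45,-.15,.30],Q)
c=snap('scene','end.png');snap('side','end_side.png'); print(get_obs()['time_s'])
x=cv2.resize(c['frame'][170:320,160:420,::-1],None,fx=3,fy=3,interpolation=cv2.INTER_CUBIC); cv2.imwrite('pics/endc.png',x)
E
```

```text
saw px (281.0, 146.0) 35 37 [ 0.3516 -0.2702  0.048 ]
width 0.03094140624700376
lifted width 0.030615731768311855 F [ 0.04  0.08 -1.52]
peg px (282.0, 144.0) 13 15 [0.614  0.1019]
ingrip [281.33732535 303.95808383] 1002 B,R 0.0008 -0.0004
contact dz mm 0.499999999999997 df 6.41 pos [0.6142 0.1023 0.051 ]
after ((281.5, 149.0), 40, 39) [0.6148 0.1027 0.066 ] peg [0.614  0.1019] t 55.1083
56.2833
```

View pics/b2.png

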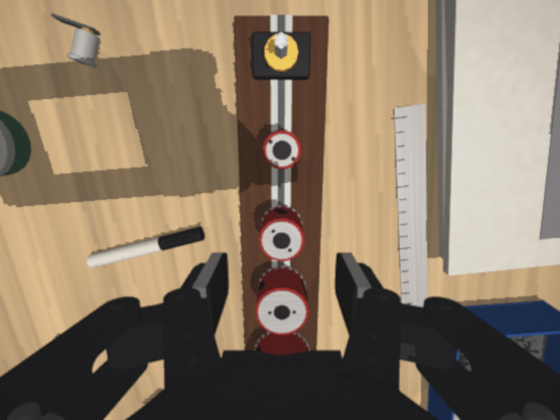

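View pics/endc.png

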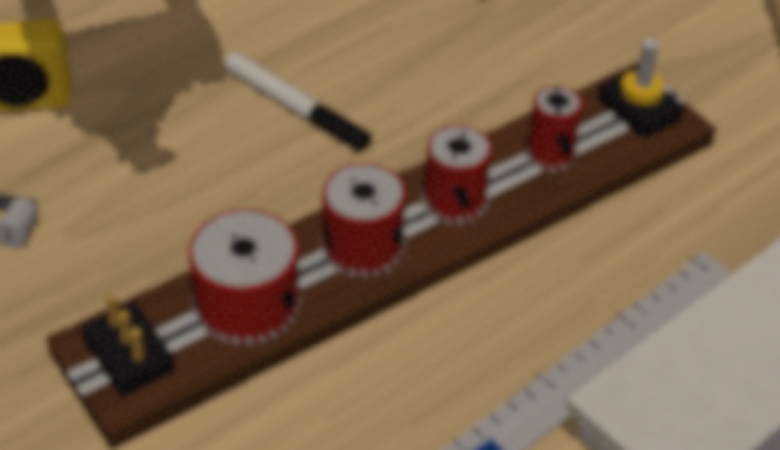

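All four saws stand flat on the rack in size order, with the smallest next to the arbor. The robot is clear.

```bash
python3 -c "
from h import *
hand_in()"
```

```text
the job is handed in; nothing more can be done
```

All four hole saws are back on the rack, teeth down over their pegs. From the arbor end the order is saw_b, saw_d, saw_a, saw_c, smallest to largest. The last robot time I read was 56 s of the 96 s allowed, just before handing in.

- **Setting down:** Each saw was lowered in 0.5–1 mm steps until it touched, with contact forces of about 6–9 N. Contact came within 1 mm of the expected board height, so all four are seated.
- **Centring:** The final wrist views put each saw's centre about 1–2 mm from the measured peg position. The last scene picture shows all four upright and flat.
- **Mistakes along the way:**
  - Saw_a first landed about 5 mm off centre because my code mistook a small pin hole for the centre hole. I lifted it 5 mm, shifted it and set it down again, and the re-check was good.
  - One script stopped before picking saw_b because it found no hole at all. I switched to the red outline and it went through.
- **Disagreement:** The wrist camera and the two fixed cameras differed by about 4 mm along the row. I placed using wrist-camera measurements, taken the same way for saws and pegs.

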